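# Release the lid of the bench centrifuge

## Task

Let the centrifuge lid pop open: slide the metal safety catch on its sloping front panel sideways, all the way to its stop, then press the round release button that it covered fully in and let go of it. Leave the catch open and the lid up, and do not disturb the pot, the bottle and the timer standing around the centrifuge.

Things in the scene. Friction and masses are not known exactly. Their poses are not given: they have to be found in the camera images.
- centrifuge: Small bench centrifuge fixed to the bench, 150 mm deep (x), 200 mm wide (y), deck 62 mm high. Origin at the centre of its underside, z up, its front looks along -x. Its front 74 mm is a panel sloping at 28 degrees to the bench, rising from 22 mm at the front edge to 61 mm; the panel's outward normal points forward and up. Panel centre: 38 mm in front of the origin, 41.5 mm high.
- handle_bar (a point): Middle of the carrying handle, a fixed steel bar 12 mm thick along y over the panel, 168 mm high, 32 mm in front of the centrifuge's origin; legs at y = -94 and +94 mm lean back to the deck. It bars a tool pointing straight down at the catch or button; a tool along the panel's normal, 28 degrees from vertical, passes in front of and under it. Axes as the centrifuge's.
- catch (a joint): The metal safety catch: 0 is shut, over the button; 0.062 m is its open stop. It slides along the panel to the centrifuge's +y (left when facing the panel), starts up to 5 mm from shut, has about 1.5 N of friction and no spring. Plate 60 mm wide (y), 50 along the slope, 4 thick, upper face 18 mm above the panel, between two guide rails 24 mm high (48 mm free between them).
- catch_tab (a point): Top centre of the catch's upright tab, a block 12 mm wide (y, the sliding direction, graspable across it), 36 mm long along the slope, standing 26 mm above the catch plate and 44 mm above the panel. The axes go with the catch: x up the slope, y the sliding direction, z out of the panel.
- release_button (a joint): The release button: 0 is out, 0.009 m is fully in; it is sprung (up to about 5 N) and comes out again when let go. The lid is let go when it is about 6 mm in.
- button_face (a point): Centre of the face of the round release button (36 mm across, on the panel 30 mm to the centrifuge's -y side of the panel's middle), which stands 12 mm above the panel and goes 9 mm in along the panel's normal. Hidden under the catch at first. The axes go with the button: x up the slope, y along the panel, z out of the panel.
- lid (a joint): The centrifuge lid, hinged along its rear edge, sprung to open but latched: 0 is shut, 0.35 rad is its fully popped position.
- lid_edge (a point): Middle of the lid's front edge, half way up its 10 mm thickness (67 mm high while the lid is shut).
- specimen_pot: Loose screw-top specimen pot, 62 mm across, 72 mm high, standing to the -y side of the centrifuge. Origin at the centre of its underside.
- amber_bottle: Loose amber reagent bottle, 60 mm across, 117 mm high, standing behind (+x side of) the centrifuge. Origin at the centre of its underside.
- timer: Loose small wedge-shaped timer, 66 x 64 x 28 mm high, lying in front (-x side) of the centrifuge. Origin at the centre of its underside.

How it is judged (in metres and radians):
On the way, in this order (a step that is already met when the one before it is completed fails the run):
1. the catch is slid fully open, the button not yet pressed (value of joint catch above 0.052 m and value of joint release_button below 0.002 m), for 0.2 s.
2. the release button is pressed in (value of joint release_button above 0.0055 m and value of joint catch above 0.05 m), for 0.02 s.
At the end, for the whole second after the job is handed in: The lid stands popped up (over 0.28 of its 0.35 rad), the catch is at its open end (over 50 of its 62 mm) and the release button has been let go and is out again (within 2 mm) (value of joint lid above 0.28 rad and value of joint catch above 0.05 m and value of joint release_button below 0.002 m); the robot touches nothing.
It fails at once if the specimen pot is shifted by more than 30 mm or tipped (distance of specimen_pot from where it was at the start of the episode above 0.03 m or angle between specimen_pot's own z axis and vertical above 0.5 rad).
It fails at once if the amber bottle is shifted by more than 30 mm or tipped (distance of amber_bottle from where it was at the start of the episode above 0.03 m or angle between amber_bottle's own z axis and vertical above 0.5 rad).
It fails at once if the timer is shifted by more than 30 mm (distance of timer from where it was at the start of the episode above 0.03 m).
It also fails if it takes over 42 s, if anything falls off the work surface, if the arm or the gripper's body presses on something with over 40 N, if the wrist force passes 120 N, or if a joint passes its speed limit or range.

## Robot

A 7-joint arm with a two-finger parallel gripper is mounted at the origin on the work surface; the furniture and walls round the work are solid. World frame = base frame: x ahead of the robot, y to its left, z up, the work surface at z = 0. Lengths are in mm, angles in rad, forces in N, time in s.
With the tool pointing down it reaches from about 400 to 850 mm from the base axis. Payload 4.5 kg.
Tool frame: the origin (TCP) lies at the very end of the fingers, on their centre line; the grasp point (between the pads) lies 19 mm behind it (robot.grip_point_offset is the z of the grasp point in the tool frame, in mm); z points along the fingers, y is the line along which they close (so a half turn about z gives the same grasp; the last joint's range is limited). The gripper opens to 85 mm and grips with 20 to 120 N. Pads are 22 mm wide; open, the fingers measure 114 mm over their backs; the gripper's body (76 mm by 85 mm) begins 54 mm behind the grasp point. The pads swing forward as they close: fully open they stand 13 mm farther back than shut.
Start: joints at [1.174, 0.689, -0.195, 1.565, 0.157, 0.902, -0.215], TCP at [261.03, -567.906, 231.317] pointing down, gripper open.
Joint ranges: [-3.01, 3.01], [-0.46, 2.08], [-1.47, 1.51], [0.13, 2.56], [-1, 4.14], [0.04, 2.09], [-2.66, 2.66]. Speed limits (rad/s): [2.57, 2.57, 3.14, 3.14, 3.14, 3.14, 3.14].

## Interface

Orientations are given as a 3x3 rotation matrix whose columns are the frame's x, y, z axes.
In Python, from workcell import robot gives the robot as it stands. Calls block until the motion is done:
- robot.move_to(position, orientation): joint-space move of the TCP to a pose.
- robot.move_linear(position, rate=150, frame=None, force_limit=None): straight line of the TCP; frame=None keeps the orientation; rate is the mean speed in mm/s. With force_limit (N) it stops when the force on the tool has changed by that much, and returns True; else False.
- robot.movej(angles): joint-space move.
- robot.set_gripper(opening, squeeze=None): finger opening in mm; squeeze is the grip in N (None keeps the last); returns when the fingers have stopped.
- robot.dwell(seconds).
- robot.ik(position, orientation): joint angles nearest the present ones, or None.
- robot.get_state(): the state.
- robot.camera(name): name is "scene" or "top" or "wrist"; returns a dict with "frame" (480x640x3 uint8, red, green, blue), "K" (3x3 intrinsics, pixels), "extrinsics" (4x4, takes a point from world to camera coordinates). Camera axes: x right, y down, z forward; pixel columns grow to the right and rows downward; lengths in mm; the calibration is good to about 2 mm. A picture is of the moment at which its call begins. There is no depth.
A pose or a line that the arm cannot do raises robot.IKError and nothing moves.
- robot.job_done(): hands the job in; it is judged then, once.
Trained networks look in the newest picture that a camera, given by its name, has taken for a name from the list of things; names that differ only in an ending like _2 or _b are one class to them, and where a whole thing is asked for, a point or a joint stands for the part that bears it (a point fixed in the world has none). Each returns a list of dicts, best first, with "score" (0 to 1); they miss things now and then, are a little off and sometimes report something else, mostly with a low value. They report only what shows in the picture. A call takes as long as a camera call.
- robot.silhouettes(camera, thing): "region" (480x640 bool, what is visible of it) and "rect" ([centre column, centre row, width, height] in pixels, round what is visible of it).
- robot.pinpoint(camera, thing): "xy" ([column, row] in pixels: a listed point, or the origin of a listed thing).
The state is a dict: "time": time; "joints": joint angles; "dq": joint speeds; "joint_efforts": joint torques, N m; "position": TCP position; "ee_rot": TCP orientation; "wrist_force": force on the tool from outside, world axes, zero at the start; "torque": the same for the moment, N m; "gripper_width": finger opening in mm; "grasp_force": force on a finger pad.
Only numpy, scipy, OpenCV 4.12 (cv2) and the standard library are available. Lean on these libraries where they do the work, as an engineer would, in place of code of your own. Each camera call takes 0.05 s, during which the arm holds its last target. There are 200 camera calls.

## Working session

There is one attempt and no reset: what is moved stays moved. The work goes in short steps, each a Python script; the robot and the scene stay as the last script left them, time stands still between calls to the robot, and variables do not carry over. Pictures are saved under pics/ and viewed, at most 10 in all, crops included, and the job is handed in when it is done.

```bash
mkdir -p pics; ls
python3 - <<'E'
from workcell import robot
import cv2, numpy as np
for c in ("scene","top"):
    d=robot.camera(c); cv2.imwrite(f"pics/{c}0.png",d["frame"][:,:,::-1])
    print(c,d["K"].tolist(),d["extrinsics"].round(4).tolist())
    for t in ("centrifuge","handle_bar","catch_tab","lid_edge","button_face","specimen_pot","amber_bottle","timer"):
        print(t,[(np.round(r["xy"],1).tolist(),round(r["score"],2)) for r in robot.pinpoint(c,t)][:2])
print(robot.get_state()["time"])
E
```

```text
pics
scene [[600.18876038202, 0.0, 310.51203683801515], [0.0, 600.18876038202, 236.6699157374188], [0.0, 0.0, 1.0]] [[-0.6356, -0.7718, 0.0192, 153.3177], [-0.5763, 0.4577, -0.6771, 448.6778], [0.5138, -0.4414, -0.7357, 648.3339], [0.0, 0.0, 0.0, 1.0]]
centrifuge [([332.9, 287.4], 0.8)]
handle_bar [([312.5, 217.7], 0.95)]
catch_tab [([293.9, 274.1], 0.89)]
lid_edge [([330.6, 257.1], 0.74)]
button_face [([295.2, 272.7], 0.75)]
specimen_pot [([399.3, 360.5], 0.98)]
amber_bottle [([416.8, 282.0], 0.81)]
timer [([235.8, 264.9], 0.92), ([295.6, 271.1], 0.47)]
top [[481.34328962075216, 0.0, 313.46968087612953], [0.0, 481.34328962075216, 238.2044484737573], [0.0, 0.0, 1.0]] [[0.0175, -0.9997, 0.014, -197.3025], [-0.9952, -0.0187, -0.0964, 494.1013], [0.0966, -0.0123, -0.9952, 998.9642], [0.0, 0.0, 0.0, 1.0]]
centrifuge [([328.6, 257.3], 0.87), ([316.5, 241.5], 0.46)]
handle_bar [([317.6, 242.5], 0.56)]
catch_tab [([297.3, 248.8], 0.65)]
lid_edge [([326.8, 258.1], 0.83)]
button_face []
specimen_pot [([320.7, 337.7], 0.66)]
amber_bottle [([379.9, 297.2], 0.59)]
timer [([285.7, 198.0], 0.8)]
0.9
```

Run:
```python
import cv2,numpy as np
a=cv2.imread("pics/scene0.png")[170:420,180:480];b=cv2.imread("pics/top0.png")[150:400,200:450]
cv2.imwrite("pics/s1.png",np.hstack([cv2.resize(a,(440,367)),cv2.resize(b,(360,367))]))
```

```text
(no output)
```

View pics/s1.png

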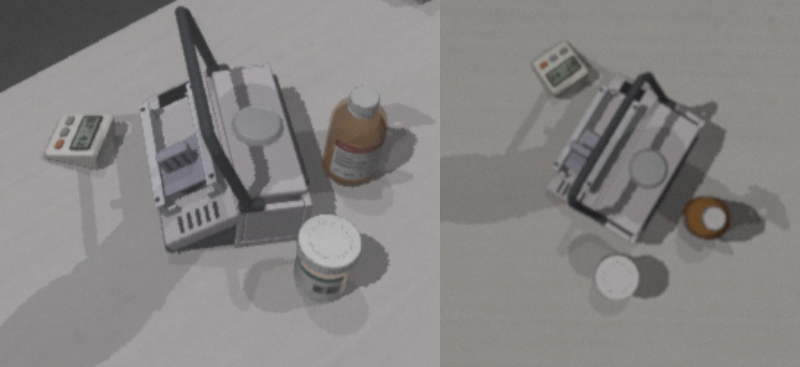

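View pics/top0.png

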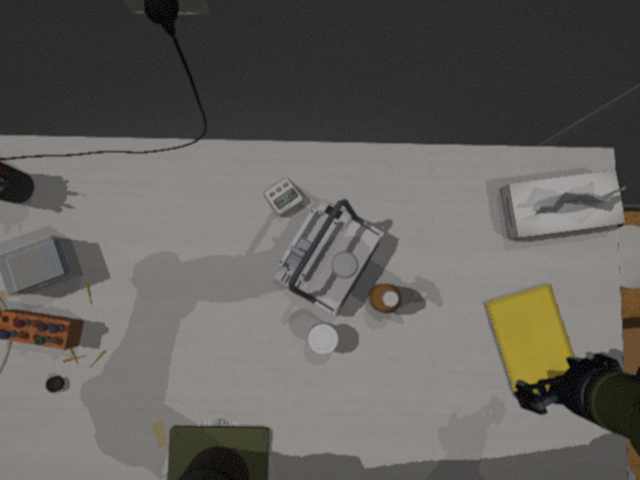

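```bash
cat > h.py <<'E'
from workcell import robot
import numpy as np, cv2
from scipy.optimize import least_squares
s,c=np.sin(np.radians(28)),np.cos(np.radians(28))
N=np.array([-s,0,c]);U=np.array([c,0,s]);P0=np.array([-38,0,41.5])
def Rz(a): return np.array([[np.cos(a),-np.sin(a),0],[np.sin(a),np.cos(a),0],[0,0,1]])
def world(p,x): return Rz(p[2])@np.asarray(x,float)+[p[0],p[1],0]
def proj(d,X):
    v=d["K"]@(d["extrinsics"][:3,:3]@X+d["extrinsics"][:3,3]); return v[:2]/v[2]
E
python3 - <<'E'
from h import *
obs=[]
for cam in ("scene","top"):
    for k in range(3):
        d=robot.camera(cam)
        for t in ("centrifuge","handle_bar","catch_tab","lid_edge"):
            r=robot.pinpoint(cam,t)
            if r: obs.append((d,cam,t,np.array(r[0]["xy"])))
def m(p): return {"centrifuge":[0,0,0],"handle_bar":[-32,0,168],"catch_tab":P0+44*N+[0,p[3],0],"lid_edge":[p[4],0,67]}
def res(p,raw=False):
    M=m(p); return np.array([proj(d,world(p,M[t]))-xy for d,_,t,xy in obs])
best=min((least_squares(lambda p:res(p).ravel(),[480,-190,a,-30,0],loss="soft_l1") for a in (0,1.5,3,-2.2)),key=lambda r:r.cost)
p=best.x;print(p.round(3),best.cost)
for o,r in zip(obs,res(p)): print(o[1],o[2],r.round(1))
np.save("p.npy",p)
print(world(p,P0+44*N+[0,p[3],0]))
dd={o[1]:o[0] for o in obs}
for t in("specimen_pot","amber_bottle","timer"):
    xy={}
    for cam in dd:
        xy[cam]=np.array(robot.pinpoint(cam,t)[0]["xy"])
    f=least_squares(lambda q:np.hstack([proj(dd[k],np.r_[q,0])-xy[k] for k in dd]),[480,-190]); print(t,f.x.round(),(Rz(p[2]).T@(np.r_[f.x,0]-[p[0],p[1],0])).round(),f.cost)
ims=[]
for cam,w in(("scene",(180,170)),("top",(200,150))):
    d=dd[cam];im=cv2.resize(d["frame"][:,:,::-1][w[1]:w[1]+220,w[0]:w[0]+220],(400,400),interpolation=cv2.INTER_CUBIC);f=400/220
    q=lambda X:tuple(int(v) for v in (proj(d,world(p,X))-w)*f)
    for z in (0,):
        pts=[q([x,y,z]) for x,y in((-75,-100),(-75,100),(75,100),(75,-100))]
        cv2.polylines(im,[np.array(pts)],True,(0,255,0),1)
    pts=[q(P0+a*U+[0,b,0]) for a,b in((-42,-100),(-42,100),(42,100),(42,-100))]
    cv2.polylines(im,[np.array(pts)],True,(0,0,255),1)
    T=P0+44*N+[0,p[3],0]
    pts=[q(T+a*U+[0,b,0]) for a,b in((-18,-6),(-18,6),(18,6),(18,-6))]
    cv2.polylines(im,[np.array(pts)],True,(255,0,0),1)
    cv2.line(im,q([-32,-94,168]),q([-32,94,168]),(0,255,255),1)
    ims.append(im)
cv2.imwrite("pics/fit.png",np.hstack(ims)); print(robot.get_state()["time"])
E
```

```text
[ 459.88  -220.488    4.113  -32.302   -0.535] 202.42593216109609
scene centrifuge [-1.9 -0.2]
scene handle_bar [ 1.2 -3. ]
scene lid_edge [-0.2  4. ]
scene centrifuge [-1.   1.2]
scene handle_bar [ 0.5 -0.7]
scene catch_tab [-0.2  1.5]
scene lid_edge [0.8 1.9]
scene centrifuge [-0.3  1. ]
scene handle_bar [-103.8  -65.4]
scene catch_tab [0.9 0.2]
scene lid_edge [2.4 3.3]
top centrifuge [4.  0.8]
top handle_bar [-1.   0.5]
top catch_tab [0.2 0.9]
top lid_edge [ 2.9 -1.9]
top centrifuge [3.5 0.4]
top handle_bar [-0.4  1.1]
top catch_tab [ 0.9 -1. ]
top lid_edge [-0.1 -2.2]
top centrifuge [ 1.9 -2.6]
top handle_bar [-0.6  0. ]
top catch_tab [-0.4 -2.2]
top lid_edge [-1.6 -1.9]
[ 466.29683755 -153.83341565   80.34969409]
specimen_pot [ 292. -206.] [  83. -146.    0.] 3.7150872072920733
amber_bottle [ 374. -334.] [142.  -7.   0.] 3.098401666842221
timer [ 591. -126.] [-152.   55.    0.] 1.6137517986817815
2.7
```

View pics/fit.png

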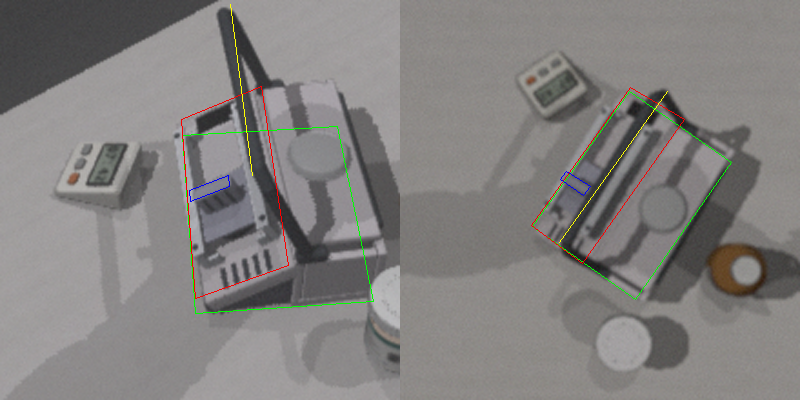

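```bash
cat > fit.py <<'E'
from h import *
from scipy.optimize import minimize
p0=np.load("p.npy")
obs=[];masks=[]
for cam in ("scene","top"):
    for k in range(2):
        d=robot.camera(cam)
        for t in ("handle_bar","catch_tab","lid_edge"):
            r=robot.pinpoint(cam,t)
            if r and r[0]["score"]>.4: obs.append((d,cam,t,np.array(r[0]["xy"])))
    r=robot.silhouettes(cam,"centrifuge")[0]; mk=r["region"].astype(np.uint8)
    mk=cv2.morphologyEx(mk,cv2.MORPH_CLOSE,np.ones((9,9)));mk=cv2.morphologyEx(mk,cv2.MORPH_OPEN,np.ones((17,17)))
    masks.append((d,cam,mk))
B=[[x,y,z] for y in(-100,100) for x,z in((-75,0),(-75,22),(-1,61),(75,0),(75,62))]+[[x,y,72] for x in(0,72) for y in(-85,85)]
S=4
def iou(p,d,mk):
    pts=np.array([proj(d,world(p,b)) for b in B]); h=cv2.convexHull((pts*S*16).astype(np.int32))
    r=np.zeros((480*S,640*S),np.uint8);cv2.fillPoly(r,[h],1,shift=4)
    r=cv2.resize(r.astype(np.float32),(640,480),interpolation=cv2.INTER_AREA)
    return np.minimum(r,mk).sum()/np.maximum(r,mk).sum()
def cost(p):
    M={"handle_bar":[-32,0,168],"catch_tab":P0+44*N+[0,p[3],0],"lid_edge":[0,0,67]}
    e=np.array([np.linalg.norm(proj(d,world(p,M[t]))-xy) for d,_,t,xy in obs])
    return np.minimum(e,8).mean()*.02+sum(1-iou(p,d,m) for d,_,m in masks)
best=None
for dy in(-.15,0,.15):
    x0=p0[:4]+[0,0,dy,0]
    r=minimize(cost,x0,method="Nelder-Mead",options=dict(initial_simplex=np.vstack([x0]+[x0+v for v in np.diag([8,8,.08,6])]),maxiter=200))
    print(r.x.round(3),r.fun)
    if best is None or r.fun<best.fun: best=r
p=best.x;np.save("p.npy",p)
print([iou(p,d,m) for d,_,m in masks])
M={"handle_bar":[-32,0,168],"catch_tab":P0+44*N+[0,p[3],0],"lid_edge":[0,0,67]}
for d,cam,t,xy in obs: print(cam,t,(proj(d,world(p,M[t]))-xy).round(1))
ims=[]
for (d,cam,mk),w in zip(masks,((180,170),(200,150))):
    im=cv2.resize(d["frame"][:,:,::-1][w[1]:w[1]+220,w[0]:w[0]+220],(400,400),interpolation=cv2.INTER_CUBIC);f=400/220
    q=lambda X:tuple(int(v) for v in (proj(d,world(p,X))-w)*f)
    cv2.polylines(im,[np.array([q([x,y,0]) for x,y in((-75,-100),(-75,100),(75,100),(75,-100))])],True,(0,255,0),1)
    cv2.polylines(im,[np.array([q(P0+a*U+[0,b,0]) for a,b in((-42,-100),(-42,100),(42,100),(42,-100))])],True,(0,0,255),1)
    T=P0+44*N+[0,p[3],0]
    cv2.polylines(im,[np.array([q(T+a*U+[0,b,0]) for a,b in((-18,-6),(-18,6),(18,6),(18,-6))])],True,(255,0,0),1)
    cv2.line(im,q([-32,-94,168]),q([-32,94,168]),(0,255,255),1)
    ims.append(im)
cv2.imwrite("pics/fit2.png",np.hstack(ims))
# reachability: tool z along -normal, tool y along +-centrifuge y
R=Rz(p[2]);z=-(R@N)
for sg in(1,-1):
    y=sg*R[:,1];x=np.cross(y,z);O=np.column_stack([x,y,z])
    for b,h in((p[3],30),(p[3],60),(p[3],120),(p[3]+62,30),(-30,12),(-30,60)):
        X=world(p,P0+[0,b,0]+h*N); j=robot.ik(X,O); print(sg,b.__round__(),h,X.round(),None if j is None else np.round(j,2))
print(robot.get_state()["time"])
E
python3 fit.py
```

```text
[ 460.77  -220.789    4.18   -26.425] 0.2099928640783197
[ 460.966 -220.38     4.167  -27.84 ] 0.21144484459350274
[ 460.787 -221.109    4.175  -26.585] 0.21122377983681928
[np.float32(0.9302842), np.float32(0.9087696)]
scene handle_bar [ 3.4 -0.2]
scene catch_tab [2. 2.]
scene lid_edge [1.1 2.7]
scene handle_bar [ 1.9 -2.4]
scene catch_tab [-1.8  0.3]
scene lid_edge [-1.2  3.4]
top handle_bar [-1.5  0.4]
top catch_tab [2.  0.2]
top lid_edge [ 0.7 -0.9]
top handle_bar [-1.2  0.7]
top catch_tab [3.2 0.2]
top lid_edge [ 0.1 -2.5]
1 -26 30 [ 464. -163.   68.] [-0.11  0.92  0.14  1.95  0.54  0.62 -1.05]
1 -26 60 [ 472. -150.   94.] [-0.11  0.87  0.1   1.92  0.53  0.7  -1.04]
1 -26 120 [ 486. -126.  147.] [-0.13  0.79  0.06  1.86  0.48  0.85 -1.  ]
1 36 30 [ 518. -194.   68.] [-0.04  0.95  0.11  1.78  0.51  0.73 -0.94]
1 -30 12 [ 457. -168.   52.] [-0.12  0.95  0.17  1.97  0.54  0.56 -1.05]
1 -30 60 [ 469. -149.   94.] [-0.12  0.87  0.1   1.93  0.53  0.69 -1.05]
-1 -26 30 [ 464. -163.   68.] [ 0.6   1.26 -1.26  1.91  1.28  1.66  1.4 ]
-1 -26 60 [ 472. -150.   94.] [-0.62  1.31  1.26  1.95 -0.97  0.91 -2.65]
-1 -26 120 [ 486. -126.  147.] [ 0.52  1.11 -1.26  1.82  1.12  1.67  1.47]
-1 36 30 [ 518. -194.   68.] [ 0.61  1.29 -1.26  1.74  1.33  1.71  1.57]
-1 -30 12 [ 457. -168.   52.] [ 0.61  1.3  -1.26  1.93  1.31  1.67  1.37]
-1 -30 60 [ 469. -149.   94.] [-0.62  1.31  1.26  1.96 -0.97  0.9  -2.65]
3.6
```

View pics/fit2.png

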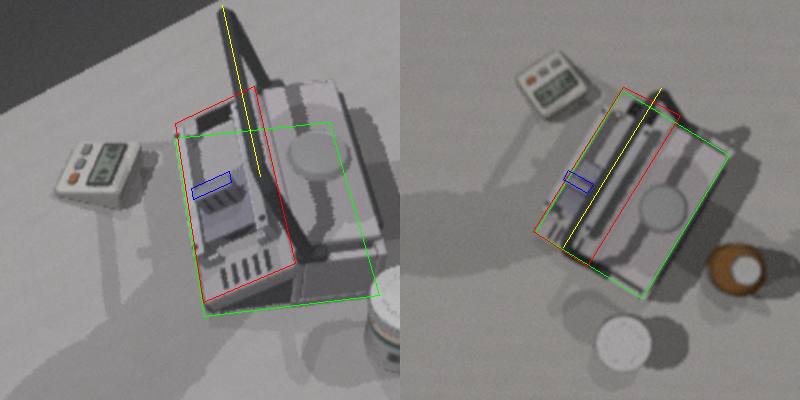

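```bash
cat >> h.py <<'E'
def tool(p):
    R=Rz(p[2]);z=-(R@N);y=R[:,1];return np.column_stack([np.cross(y,z),y,z])
def at(p,u,y,h): return world(p,P0+u*U+[0,y,0]+h*N)
E
python3 - <<'E'
from h import *
p=np.load("p.npy");O=tool(p)
st=robot.get_state();P=np.array(st["position"])
robot.move_linear(P+[0,0,120],rate=200)
robot.set_gripper(0)
robot.move_to(at(p,0,-20,200),O)
st=robot.get_state();print(st["time"],st["position"],st["gripper_width"],st["joints"],st["wrist_force"])
d=robot.camera("wrist");im=d["frame"][:,:,::-1].copy()
for t in("catch_tab","button_face","lid_edge","handle_bar"): print(t,[(np.round(r["xy"],1).tolist(),round(r["score"],2)) for r in robot.pinpoint("wrist",t)][:2])
q=lambda X:tuple(int(v) for v in proj(d,world(p,X)))
for hh,col in((0,(0,0,255)),):
    cv2.polylines(im,[np.array([q(P0+a*U+[0,b,0]) for a,b in((-42,-100),(-42,100),(42,100),(42,-100))])],True,col,1)
T=P0+44*N+[0,p[3],0]
cv2.polylines(im,[np.array([q(T+a*U+[0,b,0]) for a,b in((-18,-6),(-18,6),(18,6),(18,-6))])],True,(255,0,0),1)
print("tab",q(T),d["extrinsics"].round(3).tolist(),d["K"].tolist())
cv2.imwrite("pics/w1.png",im)
E
```

```text
7.125 [510.44264638 -98.7055721  218.42925196] 0.32106729671173617 [-0.03121363  0.71028708 -0.18707787  1.72354976  0.53613219  1.12912472
 -1.06488348] [0.02165273 0.55714609 0.08813896]
catch_tab [([314.1, 214.3], 0.68)]
button_face []
lid_edge [([345.4, 255.6], 0.88)]
handle_bar [([349.4, 327.5], 0.66)]
tab (316, 217) [[0.86, -0.511, 0.0, -489.02], [-0.362, -0.609, 0.706, -0.305], [-0.36, -0.607, -0.708, 436.761], [0.0, 0.0, 0.0, 1.0]] [[380.6657834331865, 0.0, 325.3146378485574], [0.0, 380.6657834331865, 238.78877605998107], [0.0, 0.0, 1.0]]
```

View pics/w1.png

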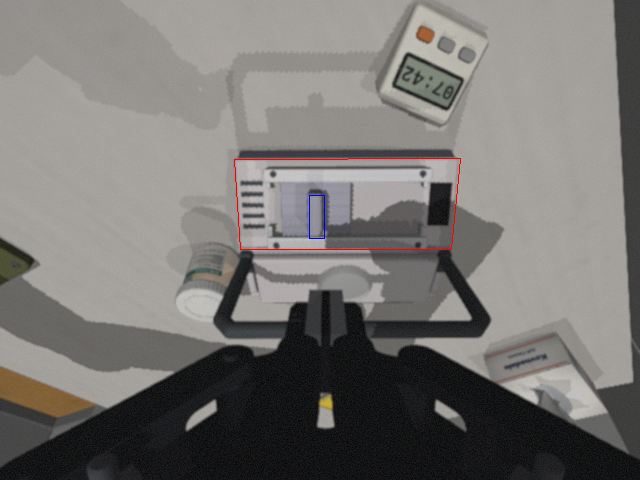

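Run:
```python
from h import *
p=np.load("p.npy")
def show(t):
    s=robot.get_state();v=Rz(p[2]).T@(np.array(s["position"])-[p[0],p[1],0])-P0
    print(t,round(s["time"],2),"u,y,h",(v@U).round(1),v[1].round(1),(v@N).round(1),"F",(Rz(p[2]).T@s["wrist_force"]).round(1))
print(proj(robot.camera("wrist"),world(p,P0+24*N)))
y0=p[3]-31
robot.move_linear(at(p,-2,y0,80),rate=120); show("hover")
print(robot.move_linear(at(p,-2,y0,27),rate=50,force_limit=6)); show("down")
print(robot.move_linear(at(p,-2,p[3]+62,27),rate=40,force_limit=8)); show("push")
d=robot.camera("wrist");cv2.imwrite("pics/w2.png",d["frame"][:,:,::-1])
```

```text
[348.86544512 212.66874259]
hover 8.62 u,y,h -2.4 -56.9 80.6 F [-0.8  0.9 -0.8]
False
down 9.83 u,y,h -2.2 -57.3 27.3 F [-0.6 -0.2  0.1]
True
push 11.43 u,y,h -2.3 11.6 26.6 F [-1.2 -0.7  0.8]
```

View pics/w2.png

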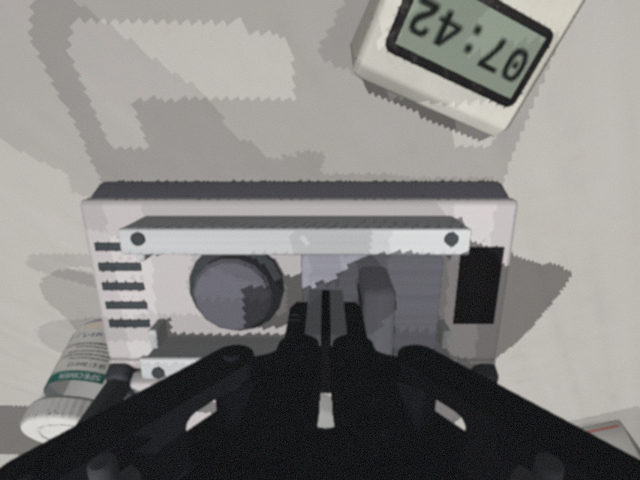

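Run:
```python
from h import *
p=np.load("p.npy");R=Rz(p[2])
def show(t):
    s=robot.get_state();v=R.T@(np.array(s["position"])-[p[0],p[1],0])-P0
    print(t,round(s["time"],2),"u,y,h",(v@U).round(1),v[1].round(1),(v@N).round(1),"F",(R.T@s["wrist_force"]).round(1))
robot.dwell(.2)
robot.move_linear(at(p,-2,4,27),rate=60)
robot.move_linear(at(p,-2,-10,60),rate=100)
d=robot.camera("wrist");r=robot.pinpoint("wrist","button_face")
b=None
if r:
    E=d["extrinsics"];cc=-E[:3,:3].T@E[:3,3];ray=E[:3,:3].T@np.linalg.inv(d["K"])@np.r_[r[0]["xy"],1]
    n=R@N;X=cc+ray*(n@(at(p,0,0,12)-cc))/(n@ray);v=R.T@(X-[p[0],p[1],0])-P0
    b=(v@U,v[1]);print(r[0],np.round(b,1))
for cam in("wrist",):
    r=robot.pinpoint(cam,"catch_tab")
    if r:
        ray=E[:3,:3].T@np.linalg.inv(d["K"])@np.r_[r[0]["xy"],1];X=cc+ray*(n@(at(p,0,0,44)-cc))/(n@ray);v=R.T@(X-[p[0],p[1],0])-P0
        print("tab",v@U,v[1],r[0]["score"])
show("up")
if b and abs(b[0])<7 and abs(b[1]+30)<7:
    u,y=b
    robot.move_linear(at(p,u,y,30),rate=100)
    print(robot.move_linear(at(p,u,y,0),rate=30,force_limit=14)); show("press")
    robot.dwell(.1)
    robot.move_linear(at(p,u,y,60),rate=100); show("out")
    robot.move_linear(at(p,u-15,y,180),rate=150)
    d=robot.camera("wrist");cv2.imwrite("pics/w3.png",d["frame"][:,:,::-1]);show("end")
```

```text
{'xy': [288.8, 270.6], 'score': 0.89} [ -0.  -29.9]
tab -0.8291922116350207 32.40422744884885 0.77
up 12.6 u,y,h -1.6 -10.0 59.7 F [-0.4  0.2  0.1]
True
press 13.95 u,y,h -0.1 -29.8 3.8 F [-2.3 -0.4  7.9]
out 14.77 u,y,h 0.3 -30.2 59.4 F [ 0.  -0.4 -0.2]
end 15.78 u,y,h -14.3 -30.3 178.8 F [ 0.4 -0.1  0.4]
```

View pics/w3.png

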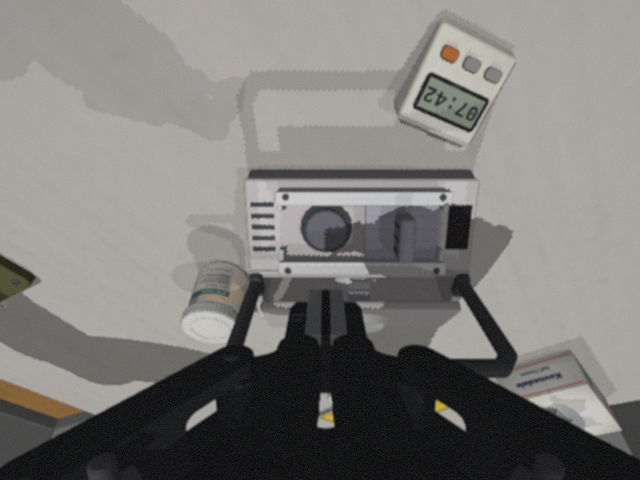

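The wrist view shows the catch open (tab at column 405), the button out at (326,228), and what looks like a raised lid front below row 280. I'll check the lid in the scene camera.

Run:
```python
from h import *
p=np.load("p.npy")
robot.move_linear(np.array(robot.get_state()["position"])+[40,60,120],rate=200)
ims=[]
for cam,w in(("scene",(180,170)),("top",(200,150))):
    d=robot.camera(cam);r=robot.pinpoint(cam,"lid_edge");print(cam,[(x["xy"],x["score"]) for x in r],"shut",proj(d,world(p,[0,0,67])),"up",proj(d,world(p,[4,0,92])))
    ims.append(cv2.resize(d["frame"][:,:,::-1][w[1]:w[1]+220,w[0]:w[0]+220],(400,400)))
cv2.imwrite("pics/end.png",np.hstack(ims))
```

```text
scene [([336.1, 248.3], 0.8)] shut [331.19756231 260.29040229] up [334.5071081  249.38680205]
top [([333.1, 255.0], 0.68)] shut [329.39865664 254.53734264] up [331.7127053  254.80266354]
```

View pics/end.png

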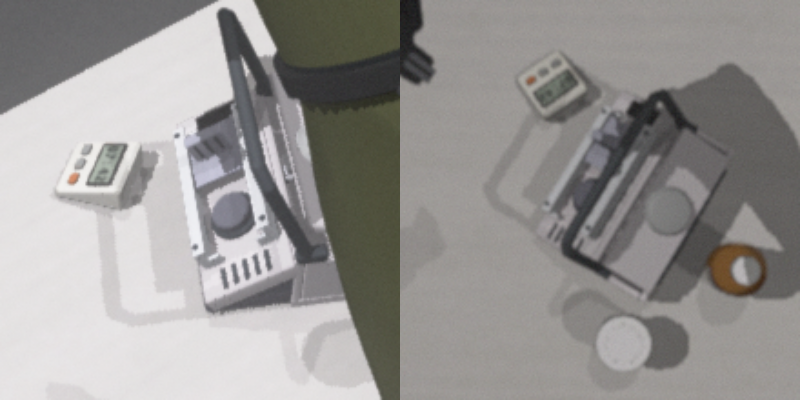

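The lid edge is detected where an open lid's edge should be (336,248 against 334.5,249 predicted for up). The catch is open, the button is out, and the pot, bottle and timer have not moved, so I'm handing in.

```bash
python3 -c "
from workcell import robot
print(robot.job_done(), robot.get_state()['time'])"
```

```text
the job is handed in; nothing more can be done
the job is handed in; nothing more can be done
```

I handed the job in with the catch slid to its open stop, the button pressed in and let go, the lid up, and the pot, bottle and timer where they were, all checked in the final camera views; the judge's verdict was not shown.

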